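# Run the go-gauge round the bent rod to its stop

### The job

Check the bent rod with the go-gauge: take hold of the gauge block that is threaded on the rod and run it gently along the rod round both bends until it pushes the tell-tale sleeve fully home against the fixed ring at the far end, and press it there with about 10 newtons for a second (never forcing it with more than 25 newtons on the way). Let go, leaving the gauge resting against the sleeve, and do not disturb the parts lying about.

Things in the scene. Friction and masses are not known exactly. Their poses are not given: they have to be found in the camera images.
- rail: Fixed steel block, 116 mm high, holding a bent level 12 mm steel rod, axis 100 mm above the bench. Origin: at bench level under the point where the rod leaves the block; x along the first leg, z up. Along its axis: 90 mm straight, bend to the left (+y), 60 straight, bend to the right, 70 straight to the sleeve's unpushed near face. Bends: radius 45 mm to the axis, hand-bent, each 70 degrees give or take 7
- gauge: Loose plain aluminium block threaded on the first leg, 0.16 to 0.28 kg: 20 mm long along the rod, 34 mm wide (flat sides to grip from above), 44 mm high, with a round 16 mm bore. Origin: centre of the bore, 18 mm below the top face, 26 mm above the underside, 10 mm from either end; x along the bore, towards the stop, z up. It hangs on the rod, so its origin starts 2 mm below the rod's axis
- sleeve (a joint): How far (m) the sleeve has been pushed away from the gauge's side: 0 to 0.015 = fully home against the ring; starts at 0 to 0.004. Brass tell-tale sleeve, 26 mm across, 14 mm long, on the rod's last leg, held by friction of about 4 N and staying where left; then a fixed dark steel ring, 32 mm across. Past it the rod turns down to a foot on the bench
- bearing: Loose ball bearing, 47 mm across, 14 mm high, lying on the bench beside the rod; leave alone. Origin: centre of its underside
- bush: Loose bronze bush, 40 mm across, 45 mm high, standing on the bench beside the rod; leave alone. Origin: centre of its underside
- piston: Loose grey piston, 64 mm across, 53 mm high, standing on the bench beside the rod's far end; leave alone. Origin: centre of its underside

How it is judged:
By the outcome, as a careful person would: the job done as asked, in the order asked, and still so for the second after the job is handed in, with the robot touching nothing.
It also fails if it takes over 72 s, if anything falls off the work surface, if the arm or the gripper's body presses on something with over 40 N, if the wrist force passes 120 N, or if a joint passes its speed limit or range.

### The arm

A 7-joint arm with a two-finger parallel gripper is mounted at the origin on a cart in front of the work surface, level with it; the furniture and walls round the work are solid. World frame = base frame: x ahead of the robot, y to its left, z up, the work surface at z = 0. Lengths are in mm, angles in rad, forces in N, time in s.
With the tool pointing down it reaches from about 425 to 1025 mm from the base axis. Payload 3.6 kg.
Tool frame: the origin (TCP) lies at the very end of the fingers, on their centre line; the grasp point (between the pads) lies 19 mm behind it (bot.tcp_to_grasp is the z of the grasp point in the tool frame, in mm); z points along the fingers, y is the line along which they close (so a half turn about z gives the same grasp; the last joint's range is limited). The gripper opens to 85 mm and grips with 20 to 120 N. Pads are 22 mm wide; open, the fingers measure 114 mm over their backs; the gripper's body (76 mm by 85 mm) begins 54 mm behind the grasp point. The pads swing forward as they close: fully open they stand 13 mm farther back than shut.
Start: joints at [1.23, 0.591, 0.048, 1.609, -0.033, 0.943, -0.034], TCP at [177.823, -702.857, 231.302] pointing down, gripper open.
Joint ranges: [-2.69, 2.69], [-0.47, 2.24], [-1.27, 1.36], [0.19, 2.51], [-1.53, 4.68], [0.08, 2.07], [-3.09, 3.09]. Speed limits (rad/s): [2.57, 2.57, 3.14, 3.14, 3.14, 3.14, 3.14].

### API

Orientations are given as a rotation vector (axis times angle).
In Python, from rig import get_state, imaging, job, bot gives the robot as it stands.
- The arm moves only by the tool play_rows, never from a script. Its argument "series" is a list that holds one entry, the list of rows, each a list of 5 numbers: the gripper's target within -1 to 1 (shut at 1, half-way at 0, fully open at -1), then the shift along the tool's x, y, z in mm, then the turn about the tool's z in degrees. A call has 1 to 8 rows; each row shifts and turns the commanded pose from where the row before left it, along the tool's axes as they then stand; what a row does not reach is not made up. A row lasts 1/8 s, in which the tool goes at most 62.5 mm and 10.7 degrees, less where a joint would pass 70% of its speed; a pose out of reach is approached as far as the arm can. A call with a gripper value outside its range is refused whole. The fingers move at their own pace and stop on an object; "grip_force" is the grip in N (left out, the last holds). Time passes only in rows, so rows that do not move let the fingers close. It gives the time, the measured TCP pose, the force, the opening and the grip force at its end, in the units of the state.
- get_state(): the state, without advancing time (a new reading comes with each control period).
- imaging.read_camera(name): name is "side" or "top" or "wrist"; returns a dict with "pixels" (400x640x3 uint8, red, green, blue), "mtx" (3x3 intrinsics, pixels), "dist" ([k1, k2, p1, p2, k3] as OpenCV has them; the pictures are not rectified), "position" and "attitude" of the camera in the world. Camera axes: x right, y up, looking along -z (the intrinsics and any distortion apply to the point x, -y, -z); pixel columns grow to the right and rows downward; lengths in mm; the calibration is good to about 2 mm. A picture is of the moment at which its call begins. There is no depth.
- job.finish_job(): hands the job in; it is judged then, once.
The state is a dict: "t": time; "q": joint angles; "joint_velocities": joint speeds; "joint_torque": joint torques, N m; "position": TCP position; "eef_rot": TCP orientation; "force": force on the tool from outside, world axes, zero at the start; "ft_torque": the same for the moment, N m; "opening": finger opening in mm; "gripper_force": force on a finger pad.
Only numpy, scipy, OpenCV 4.12 (cv2) and the standard library are available. Lean on these libraries where they do the work, as an engineer would, in place of code of your own. Each camera call takes 0.05 s, during which the arm holds its last target. There are 200 camera calls.

## Working session

There is one attempt and no reset: what is moved stays moved. The work goes in short steps, Python scripts to look and compute and a tool call to move; the robot and the scene stay as the last step left them, time stands still between calls to the robot, and variables do not carry over. Pictures are saved under pics/ and viewed, at most 10 in all, crops included, and the job is handed in when it is done.

Besides the shell and the picture viewer there is one more tool, called after ">>>" in YAML: its name, and indented under it one key for each argument. play_rows: Moves the arm, as the interface text tells. Its arguments: {"type":"object","properties":{"series":{"type":"array"},"grip_force":{"type":"number"}},"required":["series"]}

```bash
ls; mkdir -p pics; python3 - <<'E'
from rig import get_state, imaging, job, bot
import cv2
s=get_state(); print({k:(s[k]) for k in s}); print(bot.tcp_to_grasp)
for n in ['side','top']:
    c=imaging.read_camera(n); print(n,c['mtx'],c['dist'],c['position'],c['attitude'])
    cv2.imwrite(f'pics/{n}0.png',c['pixels'][:,:,::-1])
E
```

```text
pics
{'t': 0.0, 'q': array([ 1.22954477,  0.59209901,  0.0483027 ,  1.60983252, -0.03332605,
        0.94268464, -0.03369596]), 'joint_velocities': array([-4.11783207e-04,  5.22874568e-04,  1.37249988e-03, -5.21760261e-05,
        3.36218364e-04, -2.81655500e-03, -4.06199603e-06]), 'joint_torque': array([-1.09987070e-04, -5.48683155e+01,  1.54646438e+00, -1.98122674e+01,
        9.30892420e-03,  8.74719350e-03, -2.61536339e-07]), 'position': array([ 177.59670383, -702.059913  ,  230.15168176]), 'eef_rot': array([-3.11533722e+00, -3.88006353e-01,  5.93840886e-04]), 'force': array([ 0.15284441, -1.43134334, -0.03850211]), 'ft_torque': array([0.01683877, 0.0466925 , 0.05521256]), 'gripper_force': 0.0, 'opening': 85.43301120856717}
-18.700000000000003
side [[520.00808647   0.         312.6214187 ]
 [  0.         520.00808647 197.15489517]
 [  0.           0.           1.        ]] [-0.05502458  0.          0.          0.          0.        ] [ 348.24160959 1041.15449107  411.95577362] [ 0.1687583  -1.69909165 -2.44905145]
top [[515.16083184   0.         319.63913386]
 [  0.         515.16083184 195.94203106]
 [  0.           0.           1.        ]] [0.00717035 0.         0.         0.         0.        ] [ 396.75251073  171.5669517  1056.11230082] [ 0.07392588 -0.082049   -1.5836687 ]
```

View pics/top0.png

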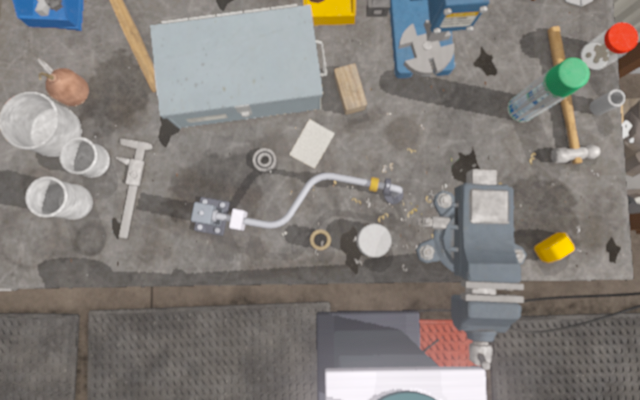

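View pics/side0.png

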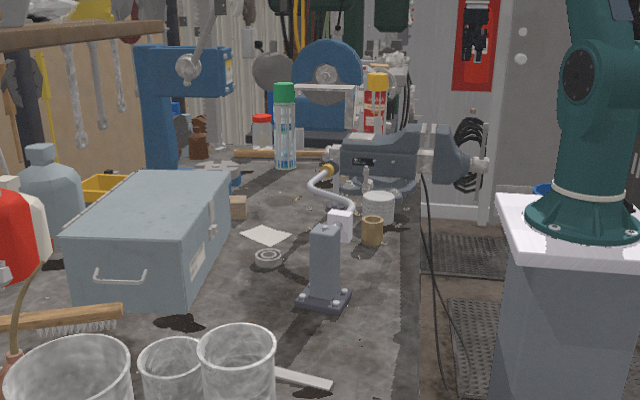

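The top view shows the rod block at (207,215), the white gauge at (238,219), and the bends near (285,215) and (320,178). The brass sleeve is at (375,184), the ring at (388,188), the piston at (374,241), the bush at (320,240) and the bearing at (264,160). A vise stands right of the ring from about x=425. The side view confirms the layout, with the gauge just behind the block.

```bash
cat > h.py <<'E'
import numpy as np, cv2
from scipy.spatial.transform import Rotation as R
from rig import get_state, imaging
def ray(c,uv):
    p=cv2.undistortPoints(np.array(uv,float).reshape(-1,1,2),c['mtx'],np.array(c['dist']))[:,0]
    d=np.c_[p[:,0],-p[:,1],-np.ones(len(p))]
    return np.array(c['position']),R.from_rotvec(c['attitude']).apply(d)
def onz(c,uv,z):
    o,d=ray(c,uv); return o+d*((z-o[2])/d[:,2])[:,None]
def proj(c,P):
    Q=R.from_rotvec(c['attitude']).inv().apply(np.atleast_2d(P)-c['position'])
    Q=Q*[1,-1,-1]
    return cv2.projectPoints(Q,np.zeros(3),np.zeros(3),c['mtx'],np.array(c['dist']))[0][:,0]
E
python3 - <<'E'
from h import *
c=imaging.read_camera('top'); im=c['pixels'][:,:,::-1]
cr=cv2.resize(im[140:265,185:435],None,fx=3.2,fy=3.2,interpolation=cv2.INTER_CUBIC); cv2.imwrite('pics/topc.png',cr)
print(np.round(onz(c,[(207,215),(238,219),(285,215),(320,178),(375,184),(388,190)],100)))
print('vise edge',np.round(onz(c,[(425,222),(425,250),(465,190)],100)))
E
```

```text
[[459. 375. 100.]
 [451. 318. 100.]
 [457. 231. 100.]
 [526. 165. 100.]
 [513.  62. 100.]
 [501.  38. 100.]]
vise edge [[ 440.  -29.  100.]
 [ 389.  -27.  100.]
 [ 499. -106.  100.]]
```

View pics/topc.png

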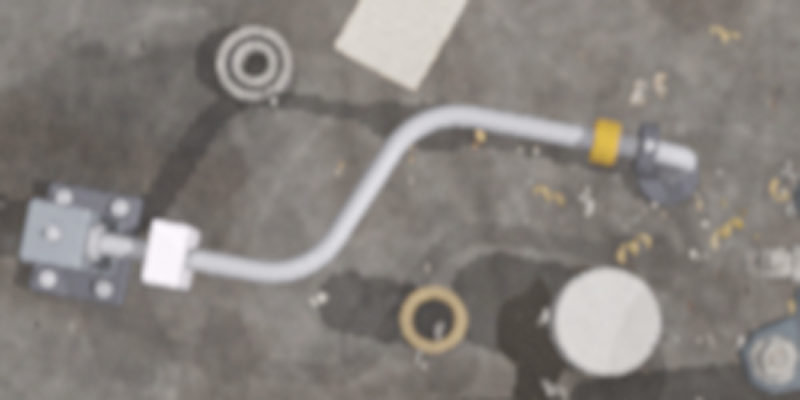

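The crop (3.2×, offset 185,140) shows the block at (58,235), the gauge top at (170,253) and the sleeve at (605,142). The ring is at (648,145). Leg 1 runs from (90,245) to (270,270), leg 2 through (360,200), and leg 3 from (460,115) to (590,135).

```bash
cat >> h.py <<'E'
def isect(a,b):  # lines (point,dir)
    t=np.linalg.solve(np.c_[a[1],-b[1]],b[0]-a[0]); return a[0]+t[0]*a[1]
E
python3 - <<'E'
from h import *
c=imaging.read_camera('top'); im=c['pixels'].astype(np.uint8)
hsv=cv2.cvtColor(im,cv2.COLOR_RGB2HSV); g=im.min(axis=2)
m=((g>135)).astype(np.uint8); m[:,:]*=1
roi=np.zeros_like(m); roi[165:232,205:405]=1; m*=roi
n,l,st,ce=cv2.connectedComponentsWithStats(m)
for i in range(1,n):
    if st[i,4]>20: print(i,st[i],ce[i])
def cen(cols=None,rows=None,lo=0,hi=0):
    out=[]
    if cols is not None:
        for u in cols:
            w=np.clip(g[lo:hi,u].astype(float)-125,0,None)
            if w.sum()>50: out.append((u,(w*np.arange(lo,hi)).sum()/w.sum()))
    else:
        for v in rows:
            w=np.clip(g[v,lo:hi].astype(float)-125,0,None)
            if w.sum()>50: out.append(((w*np.arange(lo,hi)).sum()/w.sum(),v))
    return out
L=[]
for nm,pts in (('1',cen(cols=range(249,266),lo=213,hi=233)),('2',cen(rows=range(190,208),lo=285,hi=322)),('3',cen(cols=range(335,366),lo=170,hi=192))):
    P=onz(c,pts,102)[:,:2]
    f=cv2.fitLine(P.astype(np.float32),cv2.DIST_HUBER,0,.01,.01).ravel().astype(float)
    d,p=f[:2],f[2:]
    if d@(P[-1]-P[0])<0: d=-d
    if nm=='2' and d[0]<0: d=-d
    r=(P-p)@[-d[1],d[0]]
    print(nm,len(P),np.round(p,1),'heading',round(np.degrees(np.arctan2(d[1],d[0])),1),'rms',r.std().round(2)); L.append((p,d))
A,B=isect(L[0],L[1]),isect(L[1],L[2]); print('vertices',A,B,np.linalg.norm(A-B))
a1,a2=[np.arccos(L[i][1]@L[i+1][1]) for i in (0,1)]; print(np.degrees([a1,a2]))
t1,t2=45*np.tan(a1/2),45*np.tan(a2/2)
print('exp AB',60+t1+t2)
print('rail origin',A-L[0][1]*(90+t1),'sleeve near0',B+L[2][1]*(70+t2))
Y=(hsv[...,1]>120)&(hsv[...,0]>15)&(hsv[...,0]<35); yy,xx=np.nonzero(Y[170:200,360:395]); 
print('sleeve',onz(c,[(xx.mean()+360,yy.mean()+170)],105),len(xx), xx.min()+360,xx.max()+360)
W=(g>200)[200:240,222:256]; yy,xx=np.nonzero(W); print('gauge top',onz(c,[(xx.mean()+222,yy.mean()+200)],116),len(xx))
print('obj',np.round(onz(c,[(264,160)],14)),np.round(onz(c,[(320,240)],45)),np.round(onz(c,[(374,241)],53)))
E
```

```text
1 [254 165  21   6  58] [264.12068966 167.53448276]
3 [307 165  10   4  26] [312.38461538 166.03846154]
4 [382 165   6   8  37] [384.32432432 168.51351351]
9 [ 205  172  165   59 1901] [277.16570226 205.54602841]
11 [274 181  10  12  40] [278.575 186.675]
12 [378 182   6   6  33] [380.42424242 184.57575758]
13 [386 183  17  12 125] [394.6  187.92]
16 [349 191   9   7  36] [352.83333333 193.72222222]
23 [345 199   5   8  25] [346.64 202.36]
24 [366 199   5   9  27] [368.33333333 203.11111111]
25 [220 202   7   6  33] [222.60606061 204.48484848]
32 [360 223  30   9 184] [374.39130435 227.94021739]
33 [215 227   6   5  24] [217.375      229.45833333]
1 17 [444.1 286.5] heading -100.7 rms 0.07
2 18 [489.9 200.6] heading -34.7 rms 0.89
3 31 [522.5 109.9] heading -101.2 rms 0.6
vertices [435.03472058 238.69670514] [534.30835307 169.83235925] 120.82033042310518
[65.9557912  66.42624151]
exp AB 118.66056041264864
rail origin [457.17441003 355.82123974] sleeve near0 [515.0326969   72.25614326]
sleeve [[511.80947963  65.22360593 105.        ]] 91 369 378
gauge top [[449.97417631 315.79288064 116.        ]] 288
obj [[576. 278.  14.]] [[411. 166.  45.]] [[407.  61.  53.]]
```

```bash
cat > plan.py <<'E'
import sys; from h import *
# usage: plan.py rows x y z yaw(heading of tool y, deg) ; repeated groups
s=get_state(); Rm=R.from_rotvec(s['eef_rot']).as_matrix(); p=np.array(s['position']); psi=np.degrees(np.arctan2(Rm[1,1],Rm[0,1]))
print('at',np.round(p,1),'yaw',round(psi,1),'tilt',np.round(Rm[:2,2],4),'q',np.round(s['q'],2))
a=list(map(float,sys.argv[1:]))
for i in range(0,len(a),5):
    n,x,y,z,w=int(a[i]),*a[i+1:i+5]; d=(np.array([x,y,z])-p)/n; dw=((w-psi+180)%360-180)/n
    for k in range(n):
        c,sn=np.cos(np.radians(psi)),np.sin(np.radians(psi)); ty=np.array([c,sn,0]); tx=np.array([-sn,c,0])  # z down: x = y cross z
        tx=np.cross(ty,[0,0,-1]); 
        print([round(v,1) for v in (d@tx,d@ty,-d[2],-dw)],end=' ' if k<n-1 else '\n'); psi+=dw
    p=np.array([x,y,z])
E
python3 plan.py 6 420 -560 330 -66 8 560 -180 330 -40 8 500 200 330 -15 3 450 316 280 -10.7
```

```text
at [ 177.7 -702.3  230.6] yaw -75.8 tilt [-0.0004  0.0013] q [ 1.23  0.59  0.05  1.61 -0.03  0.94 -0.03]
[np.float64(45.0), np.float64(-13.1), np.float64(-16.6), np.float64(-1.6)] [np.float64(45.3), np.float64(-11.8), np.float64(-16.6), np.float64(-1.6)] [np.float64(45.6), np.float64(-10.5), np.float64(-16.6), np.float64(-1.6)] [np.float64(45.9), np.float64(-9.2), np.float64(-16.6), np.float64(-1.6)] [np.float64(46.2), np.float64(-7.9), np.float64(-16.6), np.float64(-1.6)] [np.float64(46.4), np.float64(-6.6), np.float64(-16.6), np.float64(-1.6)]
[np.float64(35.3), np.float64(-36.3), np.float64(-0.0), np.float64(-3.3)] [np.float64(37.3), np.float64(-34.2), np.float64(-0.0), np.float64(-3.3)] [np.float64(39.2), np.float64(-32.0), np.float64(-0.0), np.float64(-3.3)] [np.float64(40.9), np.float64(-29.8), np.float64(-0.0), np.float64(-3.3)] [np.float64(42.6), np.float64(-27.4), np.float64(-0.0), np.float64(-3.3)] [np.float64(44.0), np.float64(-24.9), np.float64(-0.0), np.float64(-3.3)] [np.float64(45.4), np.float64(-22.4), np.float64(-0.0), np.float64(-3.3)] [np.float64(46.6), np.float64(
[... 157 characters left out ...]
p.float64(-0.0), np.float64(-3.1)] [np.float64(35.3), np.float64(-32.6), np.float64(-0.0), np.float64(-3.1)] [np.float64(37.1), np.float64(-30.7), np.float64(-0.0), np.float64(-3.1)] [np.float64(38.7), np.float64(-28.6), np.float64(-0.0), np.float64(-3.1)] [np.float64(40.2), np.float64(-26.4), np.float64(-0.0), np.float64(-3.1)] [np.float64(41.6), np.float64(-24.2), np.float64(-0.0), np.float64(-3.1)] [np.float64(42.8), np.float64(-21.9), np.float64(-0.0), np.float64(-3.1)]
[np.float64(33.0), np.float64(-26.1), np.float64(16.7), np.float64(-1.4)] [np.float64(33.7), np.float64(-25.3), np.float64(16.7), np.float64(-1.4)] [np.float64(34.3), np.float64(-24.4), np.float64(16.7), np.float64(-1.4)]
```

>>> play_rows:
  series:
    - [[-1, 45, -13, -17, -1.6], [-1, 45, -12, -17, -1.6], [-1, 45, -11, -17, -1.6], [-1, 46, -9, -17, -1.6], [-1, 46, -8, -17, -1.6], [-1, 46, -7, -17, -1.6]]

```text
t: 0.95
position: [419.8, -559.4, 333.7]
eef_rot: [-3.074, -0.649, 0.0]
force: [0.5, -0.1, -0.1]
opening: 85.2
gripper_force: 0.0
```

>>> play_rows:
  series:
    - [[-1, 35, -36, 0, -3.3], [-1, 37, -34, 0, -3.3], [-1, 39, -32, 0, -3.3], [-1, 41, -30, 0, -3.3], [-1, 43, -27, 0, -3.3], [-1, 44, -25, 0, -3.3], [-1, 45, -22, 0, -3.3], [-1, 47, -20, 0, -3.3]]

```text
t: 1.95
position: [559.2, -179.9, 333.3]
eef_rot: [2.844, 1.335, -0.0]
force: [0.3, -0.5, -0.3]
opening: 85.3
gripper_force: 0.0
```

>>> play_rows:
  series:
    - [[-0.4, 32, -36, 0, -3.1], [-0.4, 34, -34, 0, -3.1], [-0.4, 35, -33, 0, -3.1], [-0.4, 37, -31, 0, -3.1], [-0.4, 39, -29, 0, -3.1], [-0.4, 40, -26, 0, -3.1], [-0.4, 42, -24, 0, -3.1], [-0.4, 43, -22, 0, -3.1]]

```text
t: 2.95
position: [498.6, 200.9, 333.3]
eef_rot: [2.491, 1.914, 0.0]
force: [0.7, -0.9, -0.1]
opening: 59.8
gripper_force: 0.0
```

```bash
python3 - <<'E'
from h import *
c=imaging.read_camera('wrist'); print(c['position'],c['attitude'],c['mtx'],c['dist'])
cv2.imwrite('pics/w1.png',c['pixels'][:,:,::-1]); print(get_state()['t'],get_state()['opening'])
# predicted pixels of rod points
print(proj(c,[[450,316,116],[435,239,100],[515,72,100],[457,356,100]]))
E
python3 plan.py 4 450 316 280 -10.7
```

```text
[516.66172216 266.60923651 475.77182967] [-0.27033468  0.03552129 -0.25907406] [[287.4047924    0.         320.20905692]
 [  0.         287.4047924  197.53260872]
 [  0.           0.           1.        ]] [-0.00101149  0.          0.          0.          0.        ]
3.0 59.501492651941575
[[254.72378627  90.49656432]
 [265.18745389 155.40130103]
 [354.05322772 253.69385591]
 [252.62895322  55.67815668]]
at [496.4 209.6 333.9] yaw -14.3 tilt [0.0002 0.0071] q [-0.08  0.27 -0.5   1.9   0.15  1.   -0.89]
[np.float64(22.9), np.float64(-17.8), np.float64(13.5), np.float64(-0.9)] [np.float64(23.2), np.float64(-17.4), np.float64(13.5), np.float64(-0.9)] [np.float64(23.5), np.float64(-17.1), np.float64(13.5), np.float64(-0.9)] [np.float64(23.7), np.float64(-16.7), np.float64(13.5), np.float64(-0.9)]
```

View pics/w1.png

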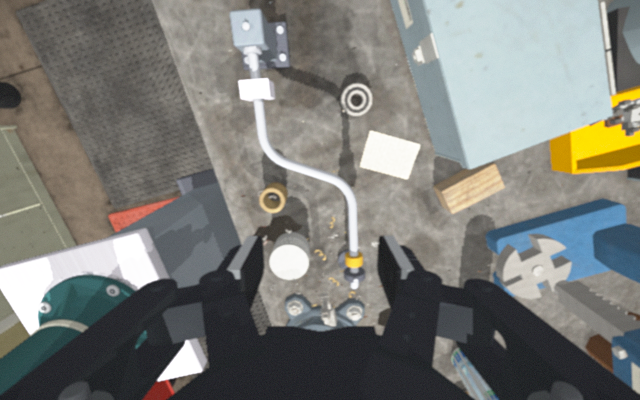

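The wrist view shows the gauge at (256,87), the whole rod, the sleeve at (353,260) and the ring at (354,272) between the fingers. This is a good place for the second, closer measurement.

>>> play_rows:
  series:
    - [[-0.4, 5, -10, 25, 3], [-0.4, 10, -10, 25, 0], [-0.4, 0, 0, 25, 0], [-0.4, 0, 0, 0, 0], [-0.4, 0, 0, 0, 0], [-0.4, 0, 0, 0, 0]]

```text
t: 3.75
position: [485.1, 219.8, 259.5]
eef_rot: [2.542, 1.845, 0.004]
force: [-0.3, 0.0, -0.1]
opening: 59.9
gripper_force: 0.0
```

```bash
python3 - <<'E'
from h import *
c=imaging.read_camera('wrist')
A,B=np.array([435.,238.7]),np.array([534.3,169.8]); O=np.array([457.2,355.8]); S=np.array([515,72.3])
print(np.round(proj(c,[[450,316,116],[*A,100],[*B,100],[*S,100],[*O,100]])), get_state()['t'])
np.savez('w2.npz',**{k:np.array(v) for k,v in c.items()})
cv2.imwrite('pics/w2.png',c['pixels'][:,:,::-1])
E
```

```text
[[253. 104.]
 [270. 181.]
 [376. 212.]
 [381. 290.]
 [248.  61.]] 3.8
```

View pics/w2.png

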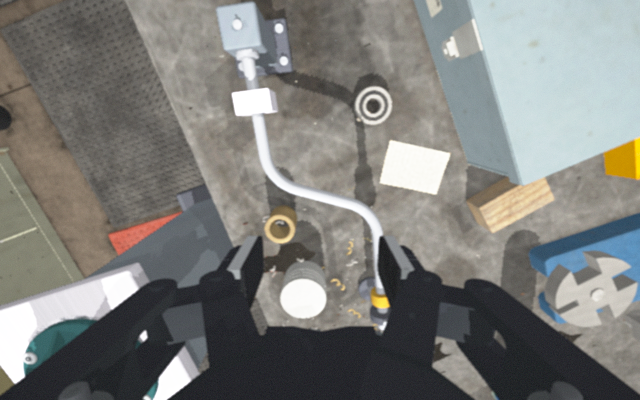

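The image shows the gauge top at (255,102), leg 1 through (262,135), leg 2 from (285,185) to (345,202), leg 3 through (378,255) and the sleeve at (379,300). I will fit the lines again from here.

```bash
python3 - <<'E'
from h import *
c=dict(np.load('w2.npz')); im=c['pixels']; g=im.min(axis=2).astype(float); 
def cen(pts0,ax,half=11):
    out=[]
    for u,v in pts0:
        k=np.arange(-half,half+1); pr=g[v,u+k] if ax==0 else g[v+k,u]
        w=np.clip(pr-130,0,None)
        # keep connected run around max
        m=w>0; i=np.argmax(np.where(abs(k)<7,w,0)); a=i
        while a>0 and m[a-1]: a-=1
        b=i
        while b<len(k)-1 and m[b+1]: b+=1
        e=k[a:b+1]; cc=(e[0]+e[-1])/2
        if len(e)>6: out.append((u+cc,v) if ax==0 else (u,v+cc))
    return out
L=[]
q1=[(int(259+(v-118)*0.16),v) for v in range(122,146)]
q2=[(u,int(188+(u-292)*0.22)) for u in range(296,336)]
q3=[(378,v) for v in range(248,284)]
for nm,pts in (('1',cen(q1,0)),('2',cen(q2,1)),('3',cen(q3,0))):
    P=onz(c,pts,100)[:,:2]
    f=cv2.fitLine(P.astype(np.float32),cv2.DIST_HUBER,0,.01,.01).ravel().astype(float); d,p=f[:2],f[2:]
    if d@(P[-1]-P[0])<0: d=-d
    print(nm,len(P),p.round(1),'heading',np.degrees(np.arctan2(d[1],d[0])).round(1),'rms',((P-p)@[-d[1],d[0]]).std().round(2)); L.append((p,d))
A,B=isect(L[0],L[1]),isect(L[1],L[2]); a1,a2=[np.arccos(L[i][1]@L[i+1][1]) for i in (0,1)]
t1,t2=45*np.tan(a1/2),45*np.tan(a2/2)
print('vertices',A,B,np.linalg.norm(A-B),'exp',60+t1+t2,np.degrees([a1,a2]))
print('origin',A-L[0][1]*(90+t1),'near0',B+L[2][1]*(70+t2))
hsv=cv2.cvtColor(im,cv2.COLOR_RGB2HSV); Y=(hsv[...,1]>120)&(hsv[...,0]>15)&(hsv[...,0]<35)
yy,xx=np.nonzero(Y[280:315,365:395]); print('sleeve c',onz(c,[(xx.mean()+365,yy.mean()+280)],108),len(xx))
print('sleeve near face top edge',onz(c,[(380,yy.min()+279.5)],113))
W=((g>185)[85:120,228:282]); n,l,st,ce=cv2.connectedComponentsWithStats(W.astype(np.uint8)); i=1+np.argmax(st[1:,4])
print('gauge top',onz(c,[ce[i]+[228,85]],116),st[i])
E
```

```text
1 24 [444.4 289.7] heading -97.9 rms 0.59
2 40 [477.4 210.9] heading -35.8 rms 1.13
3 7 [517.  103.1] heading -101.1 rms 0.38
vertices [437.43817286 239.65515147] [530.6327761 172.5382776] 114.84732835804718 exp 115.96231472686836 [62.14350648 65.32304257]
origin [453.54351939 355.65797491] near0 [511.63016138  75.5352074 ]
sleeve c [[508.93511185  66.36410906 108.        ]] 244
sleeve near face top edge [[513.92116378  85.42624408 113.        ]]
gauge top [[450.45358487 317.44629959 116.        ]] [   4    0   45   35 1051]
```

```bash
python3 plan.py 4 450.3 316.5 180 -10.5 3 450.3 316.5 80 -10.5
```

```text
at [485.  219.8 259.4] yaw -18.0 tilt [0.002  0.0008] q [-0.14  0.35 -0.47  2.    0.21  0.84 -1.04]
[np.float64(20.3), np.float64(-15.7), np.float64(19.8), np.float64(-1.9)] [np.float64(20.8), np.float64(-15.1), np.float64(19.8), np.float64(-1.9)] [np.float64(21.3), np.float64(-14.4), np.float64(19.8), np.float64(-1.9)] [np.float64(21.8), np.float64(-13.7), np.float64(19.8), np.float64(-1.9)]
[np.float64(0.0), np.float64(0.0), np.float64(33.3), np.float64(-0.0)] [np.float64(0.0), np.float64(0.0), np.float64(33.3), np.float64(-0.0)] [np.float64(0.0), np.float64(0.0), np.float64(33.3), np.float64(-0.0)]
```

>>> play_rows:
  series:
    - [[-0.4, 20.3, -15.7, 19.8, -1.9], [-0.4, 20.8, -15.1, 19.8, -1.9], [-0.4, 21.3, -14.4, 19.8, -1.9], [-0.4, 21.8, -13.7, 19.8, -1.9], [-0.4, 0, 0, 0, 0], [-0.4, 0, 0, 0, 0], [-0.4, 0, 0, 0, 0]]

```text
t: 4.68
position: [450.6, 315.3, 180.0]
eef_rot: [2.415, 2.007, 0.002]
force: [-0.3, -0.3, 0.5]
opening: 59.6
gripper_force: 0.0
```

```bash
python3 plan.py 4 450.3 316.5 80 -10.5; python3 - <<'E'
from h import *
c=imaging.read_camera('wrist')
cv2.imwrite('pics/w3.png',c['pixels'][:,:,::-1]); print(np.round(proj(c,[[450,316.5,116],[450,316.5,80]])))
E
```

```text
at [450.6 315.3 180. ] yaw -10.5 tilt [0.0017 0.    ] q [-0.35  0.48 -0.46  2.03  0.33  0.7  -1.2 ]
[np.float64(0.3), np.float64(-0.1), np.float64(25.0), np.float64(-0.0)] [np.float64(0.3), np.float64(-0.1), np.float64(25.0), np.float64(-0.0)] [np.float64(0.3), np.float64(-0.1), np.float64(25.0), np.float64(-0.0)] [np.float64(0.3), np.float64(-0.1), np.float64(25.0), np.float64(-0.0)]
[[318. 210.]
 [319. 197.]]
```

View pics/w3.png

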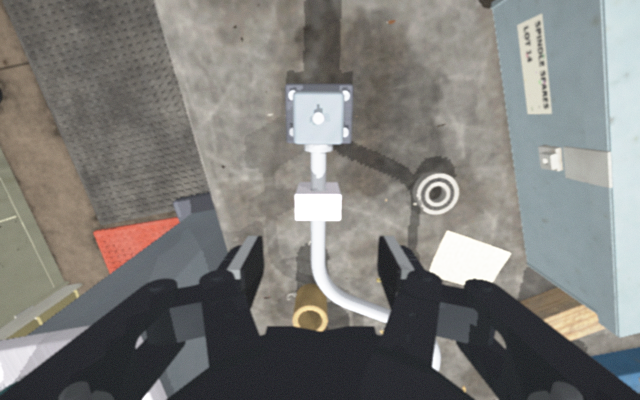

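The gauge top is centred near (318,208), within 2 px of the prediction of (318,210), and the rod runs straight up the image. The yaw is right, so I will descend and grip.

>>> play_rows:
  series:
    - [[-0.4, 0.3, 0, 25, 0], [-0.4, 0.3, 0, 25, 0], [-0.4, 0.3, 0, 25, 0], [-0.4, 0.3, 0, 25, 0], [-0.4, 0, 0, 0, 0], [-0.4, 0, 0, 0, 0], [-0.4, 0, 0, 0, 0]]

```text
t: 5.6
position: [450.4, 318.0, 80.3]
eef_rot: [2.414, 2.01, 0.004]
force: [-1.1, 0.4, 0.7]
opening: 59.7
gripper_force: 0.0
```

>>> play_rows:
  series:
    - [[0.3, 0, 0, 0, 0], [0.3, 0, 0, 0, 0], [0.3, 0, 0, 0, 0], [0.3, 0, 0, 0, 0], [0.3, 0, 0, 0, 0], [0.3, 0, 0, 0, 0]]
  grip_force: 30

```text
t: 6.35
position: [449.7, 317.7, 79.8]
eef_rot: [2.413, 2.011, 0.001]
force: [-0.9, -0.8, 5.3]
opening: 33.8
gripper_force: 33.4
```

>>> play_rows:
  series:
    - [[0.5, 0, 0, -1, 0], [0.5, 0, 0, 0, 0], [0.5, 0, 0, 0, 0]]
  grip_force: 40

```text
t: 6.72
position: [449.4, 317.3, 79.9]
eef_rot: [2.414, 2.011, -0.001]
force: [0.1, -0.7, -0.3]
opening: 33.6
gripper_force: 39.8
```

>>> play_rows:
  series:
    - [[0.5, 0, 0, -1, 0], [0.5, 0, 0, 0, 0], [0.5, 0, 0, 0, 0]]

```text
t: 7.1
position: [449.5, 317.5, 81.0]
eef_rot: [-2.414, -2.011, 0.0]
force: [0.7, -0.1, -2.0]
opening: 33.8
gripper_force: 39.8
```

>>> play_rows:
  series:
    - [[0.5, 0, 0, -1, 0], [0.5, 0, 0, 0, 0], [0.5, 0, 0, 0, 0]]

```text
t: 7.48
position: [449.6, 317.6, 82.1]
eef_rot: [2.414, 2.011, 0.0]
force: [0.3, 0.1, -1.6]
opening: 33.4
gripper_force: 39.8
```

```bash
cat > path.py <<'E'
import sys; from h import *
from scipy.optimize import minimize_scalar
import json,os
pr=dict(A=[436.2,239.2],B=[532.5,171.2],h1=-99.9,h3=-101.1)
if os.path.exists('p.json'): pr.update(json.load(open('p.json')))
A,B=np.array(pr['A']),np.array(pr['B']); h2=np.degrees(np.arctan2(*(B-A)[::-1]))
u=lambda h:np.array([np.cos(np.radians(h)),np.sin(np.radians(h))])
h1,h3=pr['h1'],pr['h3']; a1,a2=h2-h1,h2-h3; t1,t2=[45*np.tan(np.radians(a)/2) for a in (a1,a2)]
s1=90; s2=s1+45*np.radians(a1); s3=s2+np.linalg.norm(B-A)-t1-t2; s4=s3+45*np.radians(a2)
P1=A-t1*u(h1); P2=A+t1*u(h2); P3=B-t2*u(h2); P4=B+t2*u(h3); END=s4+70
def path(s):
    if s<s1: return P1+(s-s1)*u(h1),h1
    if s<s2: h=h1+np.degrees((s-s1)/45); return P1+45*(u(h1+90)-u(h+90)),h
    if s<s3: return P2+(s-s2)*u(h2),h2
    if s<s4: h=h2-np.degrees((s-s3)/45); return P3+45*(u(h2-90)-u(h-90)),h
    return P4+(s-s4)*u(h3),h3
if __name__=='__main__':
    # args: end_s nrows [z]
    st=get_state(); Rm=R.from_rotvec(st['eef_rot']).as_matrix(); p=np.array(st['position']); psi=np.degrees(np.arctan2(Rm[1,1],Rm[0,1]))
    ss=np.arange(20,END+20,.2); s0=ss[np.argmin([np.linalg.norm(path(s)[0]-p[:2]) for s in ss])]
    q,h=path(s0); e=p[:2]-q; f=np.array(st['force'])
    print('bounds',np.round([s1,s2,s3,s4,END],1),'s',round(s0,1),'lat err(+left)',round(e@u(h+90),2),'yaw err',round(psi-h-90,1),'z',round(p[2],1),'t',st['t'])
    print('force along/left/up',np.round([f[:2]@u(h),f[:2]@u(h+90),f[2]],1),'Mz',np.round(st['ft_torque'],2),'q',np.round(st['q'],2))
    e1,n=float(sys.argv[1]),int(sys.argv[2]); z=float(sys.argv[3]) if len(sys.argv)>3 else p[2]; dz=(z-p[2])/n
    x=p[:2].copy(); rows=[]
    for k in range(1,n+1):
        t,h=path(s0+(e1-s0)*k/n); d=t-x; ty=u(psi); tx=np.array([ty[1]*-1,ty[0]])*-1
        dw=h+90-psi
        rows.append([0.5]+[round(float(v),1) for v in (d@tx,d@ty,-dz,-dw)]); x=t; psi=h+90
    print(rows)
E
python3 path.py 84 8 82
```

```text
bounds [ 90.  140.8 201.  252.8 322.8] s 39.0 lat err(+left) -0.27 yaw err -0.5 z 82.1 t 7.475
force along/left/up [-0.2  0.3 -1.6] Mz [-0.01 -0.01  0.03] q [-0.43  0.62 -0.37  2.09  0.44  0.5  -1.31]
[[0.5, 5.6, 0.3, 0.0, -0.5], [0.5, 5.6, -0.0, 0.0, -0.0], [0.5, 5.6, 0.0, 0.0, -0.0], [0.5, 5.6, -0.0, 0.0, -0.0], [0.5, 5.6, -0.0, 0.0, -0.0], [0.5, 5.6, -0.0, 0.0, -0.0], [0.5, 5.6, -0.0, 0.0, -0.0], [0.5, 5.6, 0.0, 0.0, -0.0]]
```

```bash
sed -i 's/tx=np.array(\[ty\[1\]\*-1,ty\[0\]\])\*-1/tx=np.array([-ty[1],ty[0]])/' path.py; python3 path.py 84 8 82 | tail -1
```

```text
[[0.5, -5.6, 0.3, 0.0, -0.5], [0.5, -5.6, -0.0, 0.0, -0.0], [0.5, -5.6, 0.0, 0.0, -0.0], [0.5, -5.6, -0.0, 0.0, -0.0], [0.5, -5.6, -0.0, 0.0, -0.0], [0.5, -5.6, -0.0, 0.0, -0.0], [0.5, -5.6, -0.0, 0.0, -0.0], [0.5, -5.6, 0.0, 0.0, -0.0]]
```

Forward along the rod is tool −x, and tool +y points left or right with the sign the script works out. I'll start with a short straight run.

>>> play_rows:
  series:
    - [[0.5, -5, 0.3, 0, -0.5], [0.5, -5, 0, 0, 0], [0.5, -5, 0, 0, 0], [0.5, -5, 0, 0, 0], [0.5, -5, 0, 0, 0], [0.5, -5, 0, 0, 0], [0.5, 0, 0, 0, 0], [0.5, 0, 0, 0, 0]]

```text
t: 8.48
position: [444.8, 288.2, 82.2]
eef_rot: [-2.405, -2.021, -0.001]
force: [0.5, 0.3, -2.5]
opening: 33.8
gripper_force: 39.9
```

```bash
python3 path.py 87 5 82
```

```text
bounds [ 90.  140.8 201.  252.8 322.8] s 68.8 lat err(+left) 0.03 yaw err 0.0 z 82.2 t 8.475
force along/left/up [-0.4  0.4 -2.5] Mz [ 0.09 -0.03 -0.04] q [-0.39  0.6  -0.37  2.14  0.46  0.48 -1.28]
[[0.5, -3.7, -0.0, 0.0, 0.0], [0.5, -3.6, -0.0, 0.0, -0.0], [0.5, -3.6, 0.0, 0.0, -0.0], [0.5, -3.6, -0.0, 0.0, -0.0], [0.5, -3.6, -0.0, 0.0, -0.0]]
```

>>> play_rows:
  series:
    - [[0.5, -4, 0, 0, 0], [0.5, -4, 0, 0, 0], [0.5, -4, 0, 0, 0], [0.5, -4, 0, 0, 0], [0.5, -2, 0, 0, 0], [0.5, 0, 0, 0, 0], [0.5, 0, 0, 0, 0]]

```text
t: 9.35
position: [441.7, 270.5, 82.1]
eef_rot: [-2.405, -2.022, -0.001]
force: [0.2, 0.4, -1.6]
opening: 33.7
gripper_force: 39.9
```

```bash
python3 path.py 105 6 82
```

```text
bounds [ 90.  140.8 201.  252.8 322.8] s 86.8 lat err(+left) 0.01 yaw err 0.0 z 82.1 t 9.35
force along/left/up [-0.4  0.1 -1.6] Mz [ 0.05  0.01 -0.  ] q [-0.37  0.59 -0.36  2.16  0.46  0.46 -1.27]
[[0.5, -3.1, -0.0, 0.0, 0.0], [0.5, -3.0, 0.1, 0.0, -3.6], [0.5, -3.0, 0.1, 0.0, -3.9], [0.5, -3.0, 0.1, 0.0, -3.9], [0.5, -3.0, 0.1, 0.0, -3.9], [0.5, -3.0, 0.1, 0.0, -3.9]]
```

>>> play_rows:
  series:
    - [[0.5, -3, 0, 0, 0], [0.5, -3, 0.1, 0, -3.6], [0.5, -3, 0.1, 0, -3.9], [0.5, -3, 0.1, 0, -3.9], [0.5, -3, 0.1, 0, -3.9], [0.5, -3, 0.1, 0, -3.9], [0.5, 0, 0, 0, 0], [0.5, 0, 0, 0, 0]]

```text
t: 10.35
position: [441.0, 252.4, 82.1]
eef_rot: [-2.035, -2.393, -0.0]
force: [-0.8, 1.2, -1.5]
opening: 33.3
gripper_force: 39.9
```

```bash
python3 path.py 123 6 82
```

```text
bounds [ 90.  140.8 201.  252.8 322.8] s 105.0 lat err(+left) -0.02 yaw err 0.0 z 82.1 t 10.35
force along/left/up [-1.3 -0.6 -1.5] Mz [-0.03 -0.   -0.  ] q [-0.27  0.6  -0.45  2.18  0.57  0.47 -1.01]
[[0.5, -3.1, 0.1, 0.0, -3.8], [0.5, -3.0, 0.1, 0.0, -3.8], [0.5, -3.0, 0.1, 0.0, -3.8], [0.5, -3.0, 0.1, 0.0, -3.8], [0.5, -3.0, 0.1, 0.0, -3.8], [0.5, -3.0, 0.1, 0.0, -3.8]]
```

>>> play_rows:
  series:
    - [[0.5, -3, 0.1, 0, -3.8], [0.5, -3, 0.1, 0, -3.8], [0.5, -3, 0.1, 0, -3.8], [0.5, -3, 0.1, 0, -3.8], [0.5, -3, 0.1, 0, -3.8], [0.5, -3, 0.1, 0, -3.8], [0.5, 0, 0, 0, 0], [0.5, 0, 0, 0, 0]]

```text
t: 11.35
position: [447.2, 235.8, 82.1]
eef_rot: [-1.522, -2.748, -0.0]
force: [-0.3, -0.2, -1.7]
opening: 33.7
gripper_force: 39.9
```

```bash
python3 path.py 141 6 82
```

```text
bounds [ 90.  140.8 201.  252.8 322.8] s 122.8 lat err(+left) 0.03 yaw err 0.2 z 82.1 t 11.35
force along/left/up [ 0.  -0.4 -1.7] Mz [-0.02 -0.06 -0.01] q [-0.16  0.62 -0.56  2.18  0.68  0.51 -0.69]
[[0.5, -3.0, 0.1, 0.0, -3.7], [0.5, -3.0, 0.1, 0.0, -3.9], [0.5, -3.0, 0.1, 0.0, -3.9], [0.5, -3.0, 0.1, 0.0, -3.9], [0.5, -3.0, 0.1, 0.0, -3.9], [0.5, -3.0, 0.1, 0.0, -3.6]]
```

>>> play_rows:
  series:
    - [[0.5, -3, 0.1, 0, -3.7], [0.5, -3, 0.1, 0, -3.9], [0.5, -3, 0.1, 0, -3.9], [0.5, -3, 0.1, 0, -3.9], [0.5, -3, 0.1, 0, -3.9], [0.5, -3, 0.1, 0, -3.6], [0.5, 0, 0, 0, 0], [0.5, 0, 0, 0, 0]]

```text
t: 12.35
position: [459.5, 222.8, 82.1]
eef_rot: [-0.946, -2.996, -0.0]
force: [0.7, -0.4, -2.3]
opening: 33.4
gripper_force: 39.9
```

```bash
python3 path.py 165 6 82
```

```text
bounds [ 90.  140.8 201.  252.8 322.8] s 140.8 lat err(+left) 0.02 yaw err 0.2 z 82.1 t 12.35
force along/left/up [ 0.8  0.1 -2.3] Mz [-0.02 -0.05 -0.03] q [-0.05  0.65 -0.67  2.17  0.77  0.57 -0.34]
[[0.5, -4.1, -0.0, 0.0, 0.2], [0.5, -4.0, -0.0, 0.0, -0.0], [0.5, -4.0, 0.0, 0.0, -0.0], [0.5, -4.0, -0.0, 0.0, -0.0], [0.5, -4.0, -0.0, 0.0, -0.0], [0.5, -4.0, 0.0, 0.0, -0.0]]
```

>>> play_rows:
  series:
    - [[0.5, -4, 0, 0, 0.2], [0.5, -4, 0, 0, 0], [0.5, -4, 0, 0, 0], [0.5, -4, 0, 0, 0], [0.5, -4, 0, 0, 0], [0.5, -4, 0, 0, 0], [0.5, 0, 0, 0, 0], [0.5, 0, 0, 0, 0]]

```text
t: 13.35
position: [479.1, 208.9, 82.1]
eef_rot: [-0.95, -2.994, -0.0]
force: [0.1, -0.1, -3.1]
opening: 33.7
gripper_force: 39.9
```

```bash
python3 path.py 190 6 82; python3 - <<'E'
from h import *
c=imaging.read_camera('wrist'); np.savez('w4.npz',**{k:np.array(v) for k,v in c.items()})
cv2.imwrite('pics/w4.png',c['pixels'][:,:,::-1])
E
```

```text
bounds [ 90.  140.8 201.  252.8 322.8] s 164.8 lat err(+left) -0.02 yaw err 0.0 z 82.1 t 13.35
force along/left/up [ 0.2 -0.  -3.1] Mz [0.02 0.01 0.01] q [-0.01  0.66 -0.67  2.14  0.76  0.59 -0.29]
[[0.5, -4.2, 0.0, 0.0, 0.0], [0.5, -4.2, -0.0, 0.0, -0.0], [0.5, -4.2, 0.0, 0.0, -0.0], [0.5, -4.2, 0.0, 0.0, -0.0], [0.5, -4.2, -0.0, 0.0, -0.0], [0.5, -4.2, 0.0, 0.0, -0.0]]
```

View pics/w4.png

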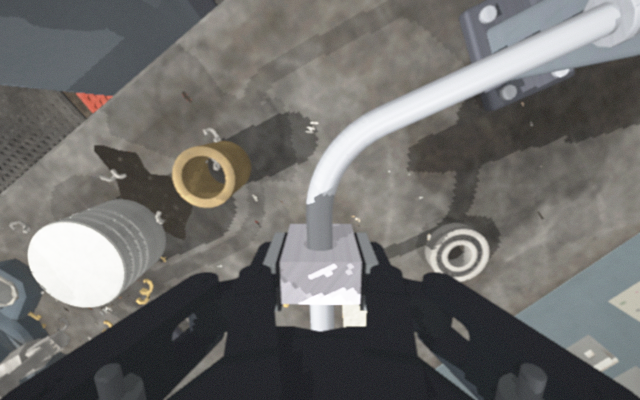

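The wrist view looks back along the rod. The gauge spans columns 281–362 and the rod is centred in it at column 320, so the centring is good.

>>> play_rows:
  series:
    - [[0.5, -4.2, 0, 0, 0], [0.5, -4.2, 0, 0, 0], [0.5, -4.2, 0, 0, 0], [0.5, -4.2, 0, 0, 0], [0.5, -4.2, 0, 0, 0], [0.5, -4.2, 0, 0, 0], [0.5, 0, 0, 0, 0], [0.5, 0, 0, 0, 0]]

```text
t: 14.4
position: [499.7, 194.3, 82.1]
eef_rot: [-0.95, -2.994, -0.0]
force: [-0.1, 0.1, -2.3]
opening: 33.7
gripper_force: 39.9
```

```bash
python3 path.py 208 6 82
```

```text
bounds [ 90.  140.8 201.  252.8 322.8] s 190.0 lat err(+left) -0.02 yaw err 0.0 z 82.1 t 14.4
force along/left/up [-0.1 -0.  -2.3] Mz [-0.01 -0.05 -0.04] q [ 0.03  0.68 -0.68  2.11  0.76  0.61 -0.23]
[[0.5, -3.0, 0.0, 0.0, 0.0], [0.5, -3.0, 0.0, 0.0, -0.0], [0.5, -3.0, -0.0, 0.0, -0.0], [0.5, -3.0, -0.0, 0.0, 1.2], [0.5, -3.0, -0.1, 0.0, 3.8], [0.5, -3.0, -0.1, 0.0, 3.8]]
```

>>> play_rows:
  series:
    - [[0.5, -3, 0, 0, 0], [0.5, -3, 0, 0, 0], [0.5, -3, 0, 0, 0], [0.5, -3, 0, 0, 1.2], [0.5, -3, -0.1, 0, 3.8], [0.5, -3, -0.1, 0, 3.8], [0.5, 0, 0, 0, 0], [0.5, 0, 0, 0, 0]]

```text
t: 15.4
position: [514.1, 183.5, 82.1]
eef_rot: [-1.176, -2.913, 0.0]
force: [-0.5, 0.2, -1.4]
opening: 33.6
gripper_force: 39.9
```

```bash
python3 path.py 223 5 82
```

```text
bounds [ 90.  140.8 201.  252.8 322.8] s 208.2 lat err(+left) 0.04 yaw err 0.4 z 82.1 t 15.4
force along/left/up [-0.4 -0.2 -1.4] Mz [ 0.   -0.    0.06] q [ 0.03  0.67 -0.64  2.09  0.72  0.6  -0.32]
[[0.5, -3.0, -0.2, 0.0, 4.2], [0.5, -3.0, -0.1, 0.0, 3.8], [0.5, -3.0, -0.1, 0.0, 3.8], [0.5, -3.0, -0.1, 0.0, 3.8], [0.5, -3.0, -0.1, 0.0, 3.8]]
```

>>> play_rows:
  series:
    - [[0.5, -3, -0.2, 0, 4.2], [0.5, -3, -0.1, 0, 3.8], [0.5, -3, -0.1, 0, 3.8], [0.5, -3, -0.1, 0, 3.8], [0.5, -3, -0.1, 0, 3.8], [0.5, 0, 0, 0, 0], [0.5, 0, 0, 0, 0]]

```text
t: 16.27
position: [522.8, 171.6, 82.1]
eef_rot: [-1.649, -2.674, -0.0]
force: [-0.7, -0.2, -0.6]
opening: 33.5
gripper_force: 39.9
```

```bash
python3 path.py 238 5 82
```

```text
bounds [ 90.  140.8 201.  252.8 322.8] s 223.0 lat err(+left) -0.09 yaw err -0.1 z 82.1 t 16.275
force along/left/up [-0.1 -0.7 -0.6] Mz [-0.02 -0.02  0.01] q [ 0.    0.66 -0.56  2.09  0.64  0.57 -0.55]
[[0.5, -3.1, -0.0, 0.0, 3.7], [0.5, -3.0, -0.1, 0.0, 3.8], [0.5, -3.0, -0.1, 0.0, 3.8], [0.5, -3.0, -0.1, 0.0, 3.8], [0.5, -3.0, -0.1, 0.0, 3.8]]
```

>>> play_rows:
  series:
    - [[0.5, -3, 0, 0, 3.7], [0.5, -3, -0.1, 0, 3.8], [0.5, -3, -0.1, 0, 3.8], [0.5, -3, -0.1, 0, 3.8], [0.5, -3, -0.1, 0, 3.8], [0.5, 0, 0, 0, 0], [0.5, 0, 0, 0, 0]]

```text
t: 17.15
position: [527.3, 157.5, 82.1]
eef_rot: [-2.065, -2.367, -0.0]
force: [0.3, 0.2, -2.7]
opening: 33.4
gripper_force: 39.9
```

```bash
python3 path.py 253 5 82
```

```text
bounds [ 90.  140.8 201.  252.8 322.8] s 237.8 lat err(+left) 0.03 yaw err -0.2 z 82.1 t 17.15
force along/left/up [-0.2  0.3 -2.7] Mz [-0.04  0.02 -0.01] q [-0.03  0.64 -0.47  2.09  0.56  0.54 -0.77]
[[0.5, -3.0, -0.1, 0.0, 3.7], [0.5, -3.0, -0.1, 0.0, 3.9], [0.5, -3.0, -0.1, 0.0, 3.9], [0.5, -3.0, -0.1, 0.0, 3.9], [0.5, -3.0, -0.1, 0.0, 3.6]]
```

>>> play_rows:
  series:
    - [[0.5, -3, -0.1, 0, 3.7], [0.5, -3, -0.1, 0, 3.9], [0.5, -3, -0.1, 0, 3.9], [0.5, -3, -0.1, 0, 3.9], [0.5, -3, -0.1, 0, 3.6], [0.5, 0, 0, 0, 0], [0.5, 0, 0, 0, 0]]

```text
t: 18.02
position: [527.0, 142.5, 82.1]
eef_rot: [-2.428, -1.994, -0.0]
force: [0.5, 0.3, -2.0]
opening: 33.2
gripper_force: 39.9
```

```bash
python3 path.py 273 5 82
```

```text
bounds [ 90.  140.8 201.  252.8 322.8] s 252.8 lat err(+left) 0.12 yaw err -0.1 z 82.1 t 18.025
force along/left/up [-0.4  0.4 -2. ] Mz [ 0.01 -0.03  0.02] q [-0.07  0.62 -0.39  2.1   0.47  0.5  -1.  ]
[[0.5, -4.0, -0.1, 0.0, -0.1], [0.5, -4.0, 0.0, 0.0, -0.0], [0.5, -4.0, -0.0, 0.0, -0.0], [0.5, -4.0, -0.0, 0.0, -0.0], [0.5, -4.0, 0.0, 0.0, -0.0]]
```

>>> play_rows:
  series:
    - [[0.5, -4, -0.1, 0, 0], [0.5, -4, 0, 0, 0], [0.5, -4, 0, 0, 0], [0.5, -4, 0, 0, 0], [0.5, -4, 0, 0, 0], [0.5, -4, 0, 0, 0], [0.5, 0, 0, 0, 0], [0.5, 0, 0, 0, 0]]

```text
t: 19.02
position: [522.3, 118.8, 82.1]
eef_rot: [-2.429, -1.992, -0.0]
force: [-0.4, 0.7, -2.4]
opening: 33.4
gripper_force: 39.9
```

```bash
python3 path.py 300 6 82; python3 - <<'E'
from h import *
c=imaging.read_camera('wrist'); im=c['pixels'][:,:,::-1]
cv2.imwrite('pics/w5.png',im)
for n in ('top','side'):
    d=imaging.read_camera(n)
    u,v=proj(d,[[516,80,100]])[0].astype(int)
    cv2.imwrite(f'pics/{n}5.png',cv2.resize(d['pixels'][max(v-60,0):v+60,u-80:u+80,::-1],None,fx=2.5,fy=2.5,interpolation=cv2.INTER_CUBIC))
a,b=cv2.imread('pics/top5.png'),cv2.imread('pics/side5.png'); cv2.imwrite('pics/m5.png',np.hstack([a[:300,:400],b[:300,:400]]))
E
```

```text
bounds [ 90.  140.8 201.  252.8 322.8] s 277.0 lat err(+left) 0.05 yaw err -0.2 z 82.1 t 19.025
force along/left/up [-0.7 -0.5 -2.4] Mz [ 0.03  0.04 -0.03] q [-0.03  0.61 -0.39  2.12  0.47  0.49 -0.97]
[[0.5, -3.8, -0.0, 0.0, -0.2], [0.5, -3.8, -0.0, 0.0, -0.0], [0.5, -3.8, 0.0, 0.0, -0.0], [0.5, -3.8, -0.0, 0.0, -0.0], [0.5, -3.8, 0.0, 0.0, -0.0], [0.5, -3.8, 0.0, 0.0, -0.0]]
```

View pics/m5.png

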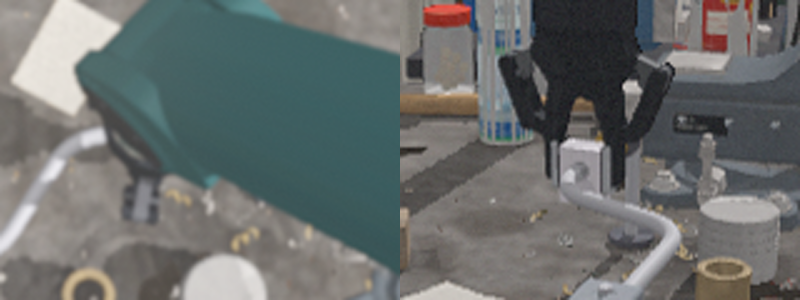

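The top view is blocked by the arm. The side view shows the gauge threaded and held at about (582,170), with rod, foot and parts all clear.

>>> play_rows:
  series:
    - [[0.5, -4, 0, 0, -0.2], [0.5, -4, 0, 0, 0], [0.5, -4, 0, 0, 0], [0.5, -4, 0, 0, 0], [0.5, -4, 0, 0, 0], [0.5, -4, 0, 0, 0], [0.5, 0, 0, 0, 0], [0.5, 0, 0, 0, 0]]

```text
t: 20.18
position: [517.6, 95.3, 82.1]
eef_rot: [-2.426, -1.996, -0.0]
force: [0.6, 0.9, -1.6]
opening: 33.4
gripper_force: 39.9
```

```bash
python3 path.py 308 6 82
```

```text
bounds [ 90.  140.8 201.  252.8 322.8] s 301.0 lat err(+left) 0.04 yaw err 0.0 z 82.1 t 20.175
force along/left/up [-1.   0.4 -1.6] Mz [-0.04  0.03  0.01] q [ 0.02  0.6  -0.39  2.14  0.48  0.48 -0.94]
[[0.5, -1.2, -0.0, 0.0, 0.0], [0.5, -1.2, 0.0, 0.0, -0.0], [0.5, -1.2, -0.0, 0.0, -0.0], [0.5, -1.2, 0.0, 0.0, -0.0], [0.5, -1.2, -0.0, 0.0, -0.0], [0.5, -1.2, -0.0, 0.0, -0.0]]
```

>>> play_rows:
  series:
    - [[0.5, -2, 0, 0, 0], [0.5, -2, 0, 0, 0], [0.5, -2, 0, 0, 0], [0.5, -2, 0, 0, 0], [0.5, -2, 0, 0, 0], [0.5, 0, 0, 0, 0]]

```text
t: 20.92
position: [515.6, 85.0, 82.1]
eef_rot: [2.426, 1.996, -0.0]
force: [0.1, -0.3, -2.8]
opening: 33.7
gripper_force: 39.9
```

>>> play_rows:
  series:
    - [[0.5, -1, 0, 0, 0], [0.5, -1, 0, 0, 0], [0.5, -1, 0, 0, 0], [0.5, -1, 0, 0, 0], [0.5, 0, 0, 0, 0]]

```text
t: 21.55
position: [514.8, 81.2, 82.1]
eef_rot: [2.426, 1.996, -0.0]
force: [-0.0, -0.3, -2.9]
opening: 33.7
gripper_force: 39.9
```

>>> play_rows:
  series:
    - [[0.5, -1, 0, 0, 0], [0.5, -1, 0, 0, 0], [0.5, -1, 0, 0, 0], [0.5, -1, 0, 0, 0], [0.5, 0, 0, 0, 0]]

```text
t: 22.18
position: [514.2, 78.0, 82.1]
eef_rot: [-2.425, -1.996, -0.001]
force: [-0.3, 3.7, -3.7]
opening: 33.6
gripper_force: 40.0
```

>>> play_rows:
  series:
    - [[0.5, -1, 0, 0, 0], [0.5, -1, 0, 0, 0], [0.5, -1, 0, 0, 0], [0.5, -1, 0, 0, 0], [0.5, 0, 0, 0, 0]]

```text
t: 22.8
position: [513.2, 73.2, 82.1]
eef_rot: [2.426, 1.996, -0.001]
force: [-0.8, 4.0, -2.3]
opening: 33.7
gripper_force: 40.0
```

>>> play_rows:
  series:
    - [[0.5, -1, 0, 0, 0], [0.5, -1, 0, 0, 0], [0.5, -1, 0, 0, 0], [0.5, 0, 0, 0, 0]]

```text
t: 23.3
position: [512.7, 70.3, 82.1]
eef_rot: [2.426, 1.996, -0.0]
force: [-0.8, 3.5, -2.8]
opening: 33.9
gripper_force: 40.0
```

>>> play_rows:
  series:
    - [[0.5, -1, 0, 0, 0], [0.5, -1, 0, 0, 0], [0.5, 0, 0, 0, 0]]

```text
t: 23.68
position: [512.3, 68.4, 82.1]
eef_rot: [2.426, 1.996, -0.0]
force: [0.5, 3.5, -2.1]
opening: 33.5
gripper_force: 40.0
```

Sliding steadily at about 4 N. I'll take smaller steps near home.

>>> play_rows:
  series:
    - [[0.5, -0.7, 0, 0, 0], [0.5, -0.7, 0, 0, 0], [0.5, 0, 0, 0, 0]]

```text
t: 24.05
position: [512.2, 68.3, 82.1]
eef_rot: [-2.425, -1.996, -0.002]
force: [0.0, 6.9, -3.1]
opening: 34.0
gripper_force: 40.0
```

>>> play_rows:
  series:
    - [[0.5, -0.7, 0, 0, 0], [0.5, -0.7, 0, 0, 0], [0.5, 0, 0, 0, 0]]

```text
t: 24.42
position: [512.3, 68.3, 82.2]
eef_rot: [-2.423, -1.997, -0.006]
force: [-0.2, 8.1, -4.3]
opening: 33.2
gripper_force: 40.1
```

>>> play_rows:
  series:
    - [[0.5, -0.7, 0, 0, 0], [0.5, -0.7, 0, 0, 0], [0.5, 0, 0, 0, 0]]

```text
t: 24.8
position: [512.3, 68.3, 82.2]
eef_rot: [-2.421, -1.997, -0.009]
force: [0.4, 10.1, -5.2]
opening: 33.8
gripper_force: 40.2
```

The gauge position has stopped at y=68.3 while the force climbs to 10 N, so the sleeve is home. I'll hold it there for over a second.

>>> play_rows:
  series:
    - [[0.5, -0.3, 0, 0, 0], [0.5, 0, 0, 0, 0], [0.5, 0, 0, 0, 0], [0.5, 0, 0, 0, 0], [0.5, 0, 0, 0, 0], [0.5, 0, 0, 0, 0], [0.5, 0, 0, 0, 0], [0.5, 0, 0, 0, 0]]

```text
t: 25.8
position: [512.3, 68.3, 82.2]
eef_rot: [-2.421, -1.997, -0.009]
force: [-0.3, 11.2, -5.0]
opening: 33.2
gripper_force: 40.2
```

>>> play_rows:
  series:
    - [[0.5, 0, 0, 0, 0], [0.5, 0, 0, 0, 0], [0.5, 0, 0, 0, 0], [0.5, 0, 0, 0, 0]]

```text
t: 26.3
position: [512.3, 68.3, 82.2]
eef_rot: [-2.421, -1.997, -0.009]
force: [1.0, 10.6, -4.9]
opening: 33.6
gripper_force: 40.2
```

```bash
python3 - <<'E'
from h import *
s=get_state(); print(s['t'],s['position'],s['force'])
c=imaging.read_camera('side'); u,v=proj(c,[[512,60,100]])[0].astype(int)
cv2.imwrite('pics/s6.png',cv2.resize(c['pixels'][v-50:v+50,u-60:u+60,::-1],None,fx=5,fy=5,interpolation=cv2.INTER_CUBIC))
E
```

```text
26.3 [512.25859161  68.26072935  82.19441038] [ 1.00774466 10.61035235 -4.85152655]
```

View pics/s6.png

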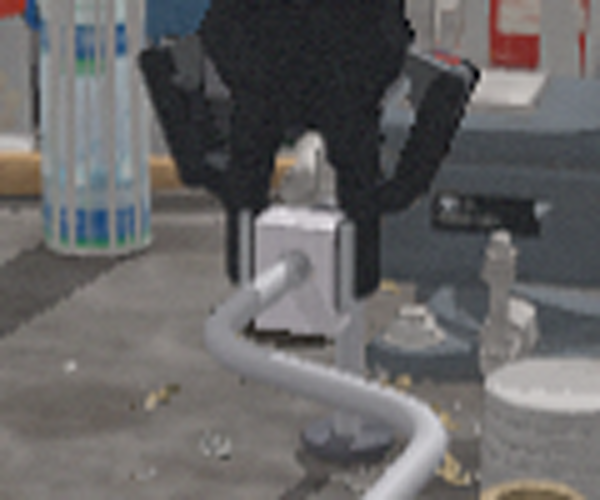

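The side view shows the gauge pressed up the last leg, held by the fingers, with the piston and bush undisturbed. I'll ease the push, let the gauge hang, then open.

>>> play_rows:
  series:
    - [[0.5, 1, 0, 0.5, 0], [0.5, 1, 0, 1, 0], [0.5, 0, 0, 0, 0], [0.5, 0, 0, 0, 0]]

```text
t: 26.85
position: [512.7, 68.2, 81.1]
eef_rot: [-2.424, -1.997, -0.005]
force: [-0.9, 6.5, 0.1]
opening: 33.4
gripper_force: 40.9
```

>>> play_rows:
  series:
    - [[0.5, 0.7, 0, 0.4, 0], [0.5, 0.7, 0, 0, 0], [0.5, 0, 0, 0, 0], [0.5, 0, 0, 0, 0]]

```text
t: 27.35
position: [512.8, 68.1, 80.6]
eef_rot: [2.425, 1.996, 0.003]
force: [-0.0, 4.9, 1.7]
opening: 33.4
gripper_force: 40.9
```

>>> play_rows:
  series:
    - [[0.5, 0.5, 0, 0, 0], [0.5, 0, 0, 0, 0], [0.1, 0, 0, 0, 0], [0, 0, 0, 0, 0], [-0.2, 0, 0, 0, 0], [-0.4, 0, 0, 0, 0], [-0.4, 0, 0, 0, 0], [-0.4, 0, 0, 0, 0]]
  grip_force: 20

```text
t: 28.35
position: [512.2, 68.0, 80.2]
eef_rot: [-2.426, -1.996, 0.0]
force: [-0.4, 0.5, 0.1]
opening: 59.4
gripper_force: 0.0
```

>>> play_rows:
  series:
    - [[-0.4, 0, 0, -8, 0], [-0.4, 0, 0, -20, 0], [-0.4, 0, 0, -30, 0], [-0.4, 0, 0, -40, 0], [-0.4, 0, 0, -40, 0], [-0.4, 0, 0, -40, 0], [-0.4, 0, 0, 0, 0], [-0.4, 0, 0, 0, 0]]

```text
t: 29.35
position: [511.6, 67.7, 258.0]
eef_rot: [2.426, 1.996, -0.001]
force: [-0.7, 0.9, -0.1]
opening: 60.0
gripper_force: 0.0
```

```bash
python3 - <<'E'
from h import *
c=imaging.read_camera('wrist'); cv2.imwrite('pics/w7.png',c['pixels'][:,:,::-1]); print(get_state()['t'],proj(c,[[512.5,68,116]]))
E
```

```text
29.4 [[320.61473784 186.4537544 ]]
```

View pics/w7.png

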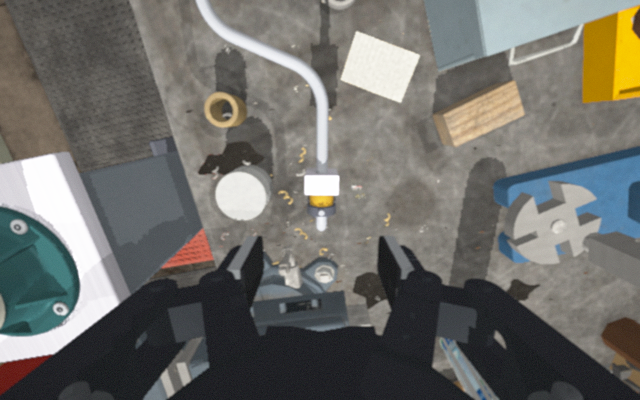

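The final view shows the gauge at (322,185) touching the brass sleeve at (320,200), and the sleeve against the ring at (321,211). The bush and piston are undisturbed and the gripper is clear above.

```bash
python3 -c "
from rig import job; print(job.finish_job())"
```

```text
the job is handed in; nothing more can be done
None
```

I ran the gauge round both bends with readings of no more than about 11 N, pushed the sleeve home against the ring and held it there at about 10 to 11 N for more than a second. I then let go with the gauge resting against the sleeve and handed the job in at about 29 s; the last picture shows the bush and piston undisturbed, with the bearing only partly in view.

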